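# Hold the control box cover over its screw holes

### The arm

A 7-joint arm with a two-finger parallel gripper is mounted at the origin on a cart in front of the work surface, level with it; the furniture and walls round the work are solid. World frame = base frame: x ahead of the robot, y to its left, z up, the work surface at z = 0. Lengths are in m, angles in rad, forces in N, time in s.
With the tool pointing down it reaches from about 0.425 to 0.925 m from the base axis. Payload 6.8 kg.
Tool frame: the origin (TCP) lies at the very end of the fingers, on their centre line; the grasp point (between the pads) lies 19 mm behind it; z points along the fingers, y is the direction in which the jaws open and shut (so a half turn about z gives the same grasp; the last joint's range is limited). The gripper opens to 85 mm and grips with 20 to 120 N. Pads are 22 mm wide; open, the fingers measure 114 mm over their backs; the gripper's body (76 mm by 85 mm) begins 54 mm behind the grasp point. The pads swing forward as they close: fully open they stand 13 mm farther back than shut.
Start: joints at [-1.274, 0.477, 0.022, 1.555, -0.011, 1.109, -0.083], TCP at [0.266, 0.62, 0.231] pointing down, gripper open.
Joint ranges: [-2.96, 2.96], [-0.34, 2.1], [-1.41, 1.46], [0.24, 2.44], [-1.37, 4.51], [0.17, 1.92], [-2.96, 2.96]. Speed limits (rad/s): [2.39, 2.39, 3.14, 3.14, 3.14, 3.14, 3.14].

### API

Orientations are given as a rotation vector (axis times angle).
In Python, from bench import monitor, viewer, job gives the robot as it stands. The module is installed in compiled form; this text tells all that it offers.
- The arm moves only by the tool drive_tool, never from a script. Its argument "commands" is a list of rows, each an object with "linear": the shift along the tool's x, y, z in m, a list of three; "dr": the turn, a rotation vector about the tool's x, y, z in degrees, a list of three; "jaw": the closure, from 0 (fully open) to 1 (shut). A call has 1 to 8 rows; each row shifts and turns the pose as measured when the row begins, along the tool's axes as they then stand; what a row does not reach is not made up. A row lasts 1/8 s, in which the tool goes at most 62.5 mm and 10.7 degrees, less where a joint would pass 70% of its speed; a pose out of reach is approached as far as the arm can. A call is refused whole if a number of a shift passes 0.0625 or a number of a turn 10.7, either way. A call with a gripper value outside its range is refused whole. The fingers move at their own pace and stop on an object; "force" is the grip in N (left out, the last holds). Time passes only in rows, so rows that do not move let the fingers close. It gives the time, the measured TCP pose, the force and the opening at its end, in the units of the state.
- monitor.get_obs(): the state, without advancing time (a new reading comes with each control period).
- viewer.grab_frame(name): name is "scene" or "top" or "wrist"; returns the picture (400x640x3 uint8, red, green, blue); there is no depth.
- viewer.calibration(name): a dict with "K" (3x3 intrinsics, pixels), "k1" (the pictures are not rectified: a ray, as slopes to the right and down, at radius r is drawn at 1 + k1 r^2 times it, then the intrinsics apply), "R" (3x3) and "t" (3): a world point X has camera coordinates R X + t. Camera axes: x right, y down, z forward; pixel columns grow to the right and rows downward; lengths in m; the calibration is good to about 2 mm. A picture is of the moment at which its call begins: read the wrist's pose just before it. calibration takes no time and is no camera call; for the wrist camera it gives the pose at the moment of the call.
- job.hand_in(): hands the job in, once; it reports no verdict.
The state is a dict: "clock": time; "joints": joint angles; "qvel": joint speeds; "tau": joint torques, N m; "tcp_pos": TCP position; "orientation": TCP orientation; "contact_force": force on the tool from outside, world axes, zero at the start; "moment": the same for the moment, N m; "grip_width": finger opening in m.
Only numpy, scipy, OpenCV 4.12 (cv2) and the standard library are available. Lean on these libraries where they do the work, as an engineer would, in place of code of your own. Each camera call takes 0.05 s, during which the arm holds its last target.

### The job

Take the loose cover plate by its bar handle, lift it off the two pins of its rest, carry it to the open control box and hold it level, hovering a finger's breadth (about 15 mm) above the box, with its three holes lined up over the three threaded holes so that screws could be dropped through. The cover must never touch the open box, and the other things on the bench stay where they are. Finish while still holding the cover there in the gripper: do not set it down or let go.

Things in the scene. Friction and masses are not known exactly. Their poses are not given: they have to be found in the camera images.
- cover: Loose bare aluminium cover plate, 110 (x) x 80 (y) x 5 mm, 0.12 to 0.26 kg, with three 10 mm through holes in a triangle (one at the middle of one short end, -x; two at the other short end, +x) and a bar handle on top along x. Origin: centre of the plate's underside; z up. The centre of mass lies within 5 mm of the plate's centre, under the handle. It lies on the rest at the start, with up to 2 mm of play on the pins.
- cover_handle (a point): Centre of the handle's bar, 33 mm above the underside of the plate. The bar is 60 mm long (along the cover's x), 12 mm wide (y) and 14 mm high with flat sides, on two 10 mm thick posts at x = -24 and +24 mm; below the bar, 21 mm of free space to the plate's top. Pinch it across its 12 mm width from above.
- cover_hole0 (a point): Centre of the single hole, at the underside of the cover (x -43, y 0 mm from the cover's origin).
- cover_hole1 (a point): Centre of the second hole, at the underside of the cover (x +43, y +28 mm).
- cover_hole2 (a point): Centre of the third hole, at the underside of the cover (x +43, y -28 mm).
- rest: Fixed cover rest: aluminium base plate 112 x 80 x 8 mm with two grey cross blocks whose tops are 28 mm above the bench, where the cover's underside lies. Two upright steel pins, 7 mm thick, stand 18 mm above the blocks (tips 46 mm above the bench) and pass through the cover's holes 0 and 1. Origin: centre of its underside on the bench; its axes are those of the cover lying on it.
- box: Fixed open control box of grey painted metal, 120 (x) x 90 (y) x 45 mm, walls 4 mm, open at the top, with a small circuit board inside and three round bosses (16 mm thick) whose tops are level with the rim, 45 mm above the bench; each boss has a 6 mm threaded hole. A black cable gland sticks out 14 mm from its +x end. Origin: centre of its underside on the bench; z up.
- box_thread0 (a point): Mouth of the single threaded hole, at rim height (x -43, y 0 mm from the box's origin); cover hole 0 belongs over it.
- box_thread1 (a point): Mouth of the second threaded hole, at rim height (x +43, y +28 mm); cover hole 1 belongs over it.
- box_thread2 (a point): Mouth of the third threaded hole, at rim height (x +43, y -28 mm); cover hole 2 belongs over it.
- forceps: Bystander: loose steel forceps, 126 mm long, lying on the bench between the rest and the box. Leave alone.
- moulds: Bystander: loose stack of metal base moulds, 30 x 39 x 22 mm, lying between the rest and the box. Leave alone.
- wax: Bystander: loose white wax block, 32 x 44 x 18 mm, behind the work. Leave alone. Note: at the left of the work, from y = 0.19 m on, stands a fixed white water bath, its front 118 mm and its rear 230 mm high: travel high above it.
- beaker: Bystander: loose beaker, 52 mm wide, 65 mm high, behind the work. Leave alone.
- jar: Bystander: loose glass staining jar, 55 mm wide, 114 mm high, behind the work. Leave alone.
There are look-alikes about, which are no part of the job. Leave any pink look-alike of the cover alone.

How it is judged:
By the outcome, as a careful person would: the job done as asked, in the order asked, and still so for the second after the job is handed in, while the arm keeps its last pose, push and grip.
It also fails if it takes over 42 s, if anything falls off the work surface, if the arm or the gripper's body presses on something with over 40 N, if the wrist force passes 120 N, or if a joint passes its speed limit or range.

## Working session

There is one attempt and no reset: what is moved stays moved. The work goes in short steps, Python scripts to look and compute and a tool call to move; the robot and the scene stay as the last step left them, time stands still between calls to the robot, and variables do not carry over. Pictures are saved under pics/ and viewed, and the job is handed in when it is done.

Besides the shell and the picture viewer there is one more tool, called after "Emit:" by a JSON object that holds its "fn" and its "kwargs", one argument or row to a line. drive_tool: Moves the arm, as the interface text tells. Its arguments: {"type":"object","properties":{"commands":{"type":"array"},"force":{"type":"number"}},"required":["commands"]}

```bash
mkdir -p pics; cat > h.py <<'E'
import numpy as np, cv2
from bench import monitor, viewer, job
from scipy.spatial.transform import Rotation as Ro
def cal(n):
    c=viewer.calibration(n); return {k:np.array(v,float) for k,v in c.items()}
def pix2world(c,uv,z):
    K=c['K'];k=float(c['k1'])
    d=np.array([(uv[0]-K[0,2])/K[0,0],(uv[1]-K[1,2])/K[1,1]])
    s=d.copy()
    for _ in range(30): s=d/(1+k*(s@s))
    r=c['R'].T@np.array([s[0],s[1],1]); o=-c['R'].T@c['t']
    return o+r*(z-o[2])/r[2]
def proj(c,X):
    p=c['R']@np.asarray(X,float)+c['t']; s=p[:2]/p[2]; s=s*(1+float(c['k1'])*(s@s))
    return np.array([c['K'][0,0]*s[0]+c['K'][0,2],c['K'][1,1]*s[1]+c['K'][1,2]])
def save(n,im): cv2.imwrite('pics/'+n+'.png',im[:,:,::-1])
def crop(im,u0,v0,u1,v1,f): return cv2.resize(im[v0:v1,u0:u1],None,fx=f,fy=f,interpolation=cv2.INTER_CUBIC)
E
python3 - <<'E'
from h import *
print(monitor.get_obs())
for n in ['top','scene','wrist']:
    im=viewer.grab_frame(n); save(n+'0',im); np.save('pics/'+n+'0.npy',im)
    c=cal(n); print(n,-c['R'].T@c['t'],c['k1'],c['K'][0,0])
E
```

```text
{'clock': 0.0, 'joints': array([-1.27410291,  0.4777971 ,  0.02231455,  1.55647805, -0.01147828,
        1.10931073, -0.08306743]), 'qvel': array([-0.00075583,  0.00059748, -0.00142921,  0.00034916, -0.00063313,
        0.00039646, -0.00016654]), 'tau': array([-8.07819997e-04, -5.96451831e+01,  1.60785321e+00, -2.81196105e+01,
        1.25175482e-02,  9.51970374e-03,  2.03304995e-05]), 'tcp_pos': array([0.26560071, 0.61988478, 0.23031603]), 'orientation': array([-6.31336977e-01, -3.07726597e+00,  2.90744582e-03]), 'contact_force': array([ 0.30997986, -0.18726492, -0.76269215]), 'moment': array([ 0.01683878, -0.0197378 ,  0.00899014]), 'grip_width': 0.08522230808372568}
top [ 0.44867355 -0.06401235  1.22930039] -0.08057195916632202 486.3863898362382
scene [-0.04226494 -0.3858432   0.73275138] -0.1472419627025726 496.16498276731755
wrist [0.19826306 0.64837347 0.373505  ] -0.04450281639827816 305.8001389615259
```

View pics/top0.png

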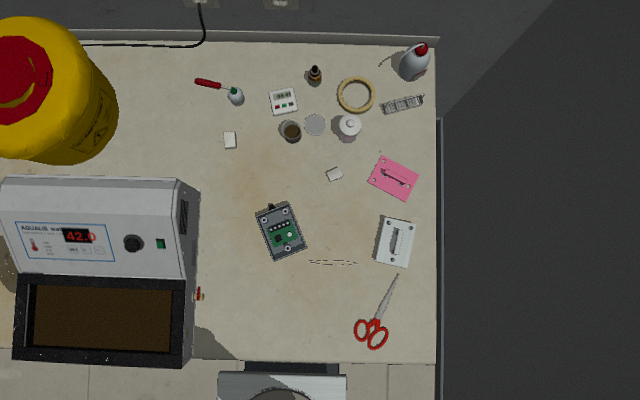

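View pics/scene0.png

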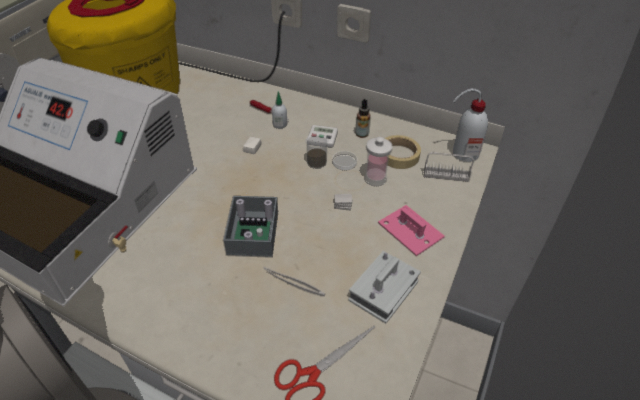

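View pics/wrist0.png

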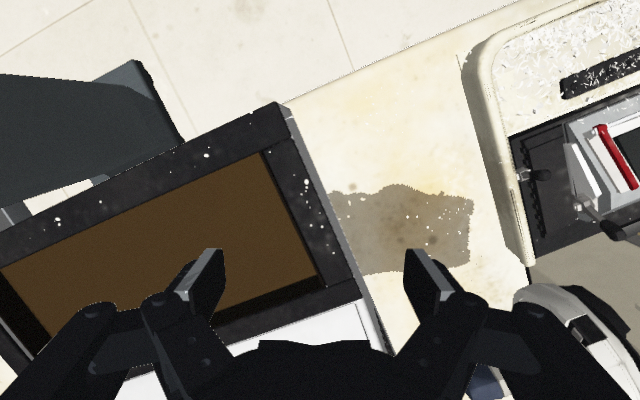

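```bash
python3 - <<'E'
from h import *
im=np.load('pics/top0.npy')
save('tc',crop(im,345,145,445,285,5)[:600+100][:, :]); 
a=crop(im,350,205,430,275,8); save('tcov',a[:600]); 
save('tbox',crop(im,240,195,320,270,8)); 
im=np.load('pics/scene0.npy')
save('scov',crop(im,340,190,450,325,4))
save('sbox',crop(im,215,185,295,265,7))
E
```

```text
(no output)
```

View pics/tcov.png

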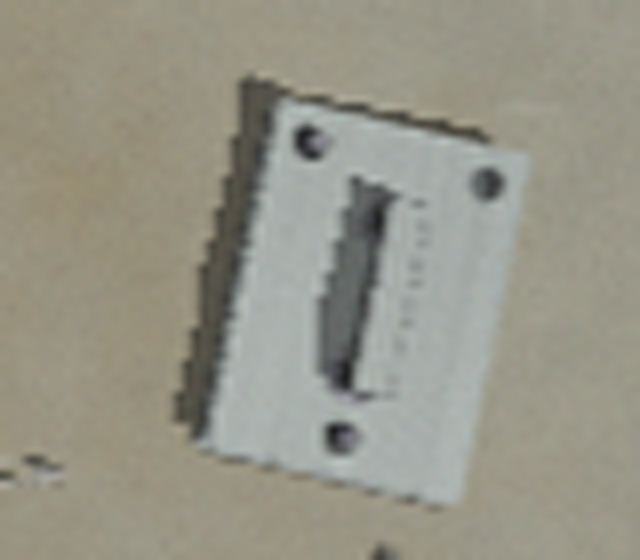

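View pics/tbox.png

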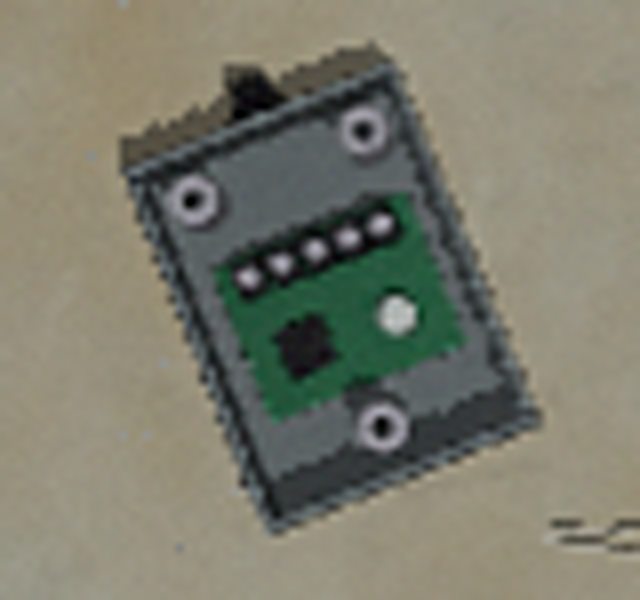

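View pics/scov.png

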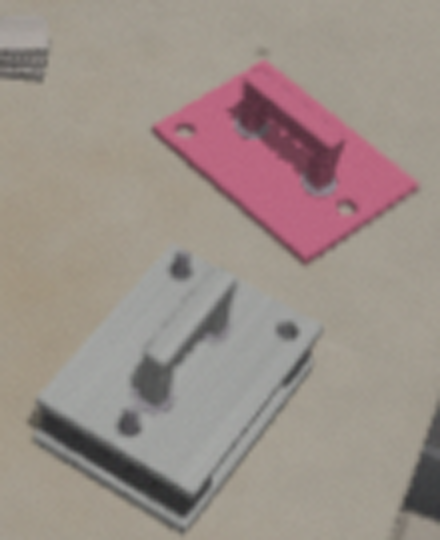

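View pics/sbox.png

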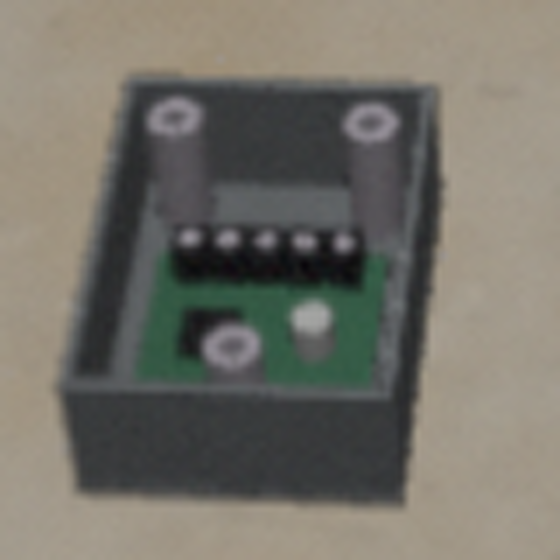

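```bash
cat >> h.py <<'E'
def fit(P,z):
    # similarity-free rigid 2D fit of model holes to points (h0,h1,h2)
    M=np.array([[-43,0],[43,28],[43,-28]])/1000.; P=np.array(P)[:,:2]
    mc=M.mean(0);pc=P.mean(0); A=M-mc;B=P-pc
    th=np.arctan2((A[:,0]*B[:,1]-A[:,1]*B[:,0]).sum(),(A*B).sum())
    R=np.array([[np.cos(th),-np.sin(th)],[np.sin(th),np.cos(th)]])
    o=pc-R@mc; e=P-(M@R.T+o)
    return o,np.degrees(th),e*1000
E
python3 - <<'E'
from h import *
def f(n,pts,u0,v0,s,z):
    c=cal(n); P=[pix2world(c,((p[0]+.5)/s-.5+u0,(p[1]+.5)/s-.5+v0),z) for p in pts]
    o,th,e=fit(P,z); print(n,z,np.round(o,4),round(th,2),np.round(e,1).tolist())
f('top',[(341,436),(311,141),(487,183)],350,205,8,.033)
f('top',[(382,427),(194,200),(363,131)],240,195,8,.045)
f('scene',[(130,427),(179,268),(288,330)],340,190,4,.033)
f('scene',[(233,346),(176,118),(371,123)],215,185,7,.045)
E
```

```text
top 0.033 [ 0.4819 -0.2716] -11.69 [[-0.1, -0.1], [0.2, -0.0], [-0.1, 0.1]]
top 0.045 [0.4996 0.0107] 23.55 [[0.2, 0.2], [-0.2, -0.3], [-0.1, 0.2]]
scene 0.033 [ 0.4812 -0.2723] -11.25 [[-0.5, -0.2], [0.9, 0.8], [-0.4, -0.6]]
scene 0.045 [0.4982 0.01  ] 23.85 [[0.0, 0.1], [-0.1, -0.3], [0.0, 0.1]]
```

Emit:
{"fn": "drive_tool", "kwargs": {
  "commands": [
    {"linear": [0, 0, -0.05], "dr": [0, 0, 0], "jaw": 0},
    {"linear": [0, 0, -0.05], "dr": [0, 0, 0], "jaw": 0},
    {"linear": [-0.049, -0.037, 0], "dr": [0, 0, 0], "jaw": 0},
    {"linear": [-0.049, -0.037, 0], "dr": [0, 0, 0], "jaw": 0}
  ]
}}

```text
clock: 0.65
tcp_pos: [0.3236, 0.5148, 0.3309]
orientation: [-0.616, -3.078, 0.008]
contact_force: [1.3, 0.1, 0.2]
grip_width: 0.0858
```

```bash
cat >> h.py <<'E'
def st():
    o=monitor.get_obs(); R=Ro.from_rotvec(o['orientation']); M=R.as_matrix()
    print('t',round(o['clock'],3),'tcp',np.round(o['tcp_pos'],4),'toolx yaw',round(np.degrees(np.arctan2(M[1,0],M[0,0])),2),'z',np.round(M[:,2],4),'w',round(o['grip_width'],4),'F',np.round(o['contact_force'],2),'q',np.round(o['joints'],3))
    return o,M
def go(p,yaw=None):
    o,M=st(); d=np.array(p)-o['tcp_pos']; l=M.T@d
    print('tool shift',np.round(l,4),'rows',np.linalg.norm(l)/.0625)
    if yaw is not None:
        y=np.radians(yaw); T=np.array([[np.cos(y),np.sin(y),0],[np.sin(y),-np.cos(y),0],[0,0,-1.]])
        print('dr',np.round(np.degrees(Ro.from_matrix(M.T@T).as_rotvec()),2))
E
python3 -c "
from h import *
st();go([.45,.2,.33],168.4)"
```

```text
t 0.65 tcp [0.3236 0.5148 0.3309] toolx yaw 157.36 z [-0.0032 -0.0045 -1.    ] w 0.0858 F [1.27 0.12 0.24] q [-1.155  0.294  0.056  1.596 -0.018  1.257  0.079]
t 0.65 tcp [0.3236 0.5148 0.3309] toolx yaw 157.36 z [-0.0032 -0.0045 -1.    ] w 0.0858 F [1.27 0.12 0.24] q [-1.155  0.294  0.056  1.596 -0.018  1.257  0.079]
tool shift [-0.2379 -0.2419  0.0019] rows 5.428358385843872
dr [ -0.3   -0.1  -11.04]
```

Emit:
{"fn": "drive_tool", "kwargs": {
  "commands": [
    {"linear": [-0.042, -0.042, 0], "dr": [0, 0, -1.5], "jaw": 0},
    {"linear": [-0.042, -0.042, 0], "dr": [0, 0, -1.5], "jaw": 0},
    {"linear": [-0.042, -0.042, 0], "dr": [0, 0, -1.5], "jaw": 0},
    {"linear": [-0.042, -0.042, 0], "dr": [0, 0, -1.5], "jaw": 0},
    {"linear": [-0.042, -0.042, 0], "dr": [0, 0, -1.5], "jaw": 0},
    {"linear": [-0.042, -0.042, 0], "dr": [0, 0, -1.5], "jaw": 0}
  ]
}}

```text
clock: 1.4
tcp_pos: [0.4841, 0.1837, 0.3316]
orientation: [-0.364, -3.118, 0.006]
contact_force: [0.1, 0.7, 0.3]
grip_width: 0.0853
```

```bash
python3 -c "
from h import *
go([.482,-.272,.20],168.4)"
```

```text
t 1.4 tcp [0.4841 0.1837 0.3316] toolx yaw 166.67 z [-0.0026 -0.0036 -1.    ] w 0.0853 F [0.08 0.67 0.25] q [-0.719  0.128  0.262  1.808 -0.033  1.214  0.891]
tool shift [-0.1032 -0.4434  0.1333] rows 7.589690721614084
dr [-0.23 -0.1  -1.73]
```

Emit:
{"fn": "drive_tool", "kwargs": {
  "commands": [
    {"linear": [-0.013, -0.056, 0.014], "dr": [0, 0, -0.2], "jaw": 0},
    {"linear": [-0.013, -0.056, 0.014], "dr": [0, 0, -0.2], "jaw": 0},
    {"linear": [-0.013, -0.056, 0.014], "dr": [0, 0, -0.2], "jaw": 0},
    {"linear": [-0.013, -0.056, 0.014], "dr": [0, 0, -0.2], "jaw": 0},
    {"linear": [-0.013, -0.056, 0.014], "dr": [0, 0, -0.2], "jaw": 0},
    {"linear": [-0.013, -0.056, 0.014], "dr": [0, 0, -0.2], "jaw": 0},
    {"linear": [-0.013, -0.056, 0.014], "dr": [0, 0, -0.2], "jaw": 0},
    {"linear": [-0.013, -0.056, 0.014], "dr": [0, 0, -0.2], "jaw": 0}
  ]
}}

```text
clock: 2.4
tcp_pos: [0.4881, -0.2908, 0.2188]
orientation: [0.317, 3.122, -0.002]
contact_force: [0.9, 1.4, -0.6]
grip_width: 0.0854
```

```bash
python3 -c "
from h import *
go([.482,-.272,.20],168.4)
c=cal('wrist');im=viewer.grab_frame('wrist');save('w1',im);np.save('pics/w1.npy',im);np.savez('pics/w1c.npz',**c)
th=np.radians(-11.6);M=np.array([[-43,0],[43,28],[43,-28]])/1e3
for m in M:
  p=np.array([.4818,-.2718])+np.array([[np.cos(th),-np.sin(th)],[np.sin(th),np.cos(th)]])@m
  print(proj(c,[*p,.033]))
"
```

```text
t 2.4 tcp [ 0.4881 -0.2908  0.2188] toolx yaw 168.41 z [ 0.0032 -0.0019 -1.    ] w 0.0854 F [ 0.87  1.36 -0.59] q [-0.028  0.347  0.576  1.862 -0.223  0.993  2.011]
tool shift [0.0098 0.0172 0.0188] rows 0.4369658330745391
dr [-0.07  0.2   0.01]
[331.12237179 126.00549137]
[354.76954514 203.83275701]
[305.21588218 203.87308123]
```

View pics/w1.png

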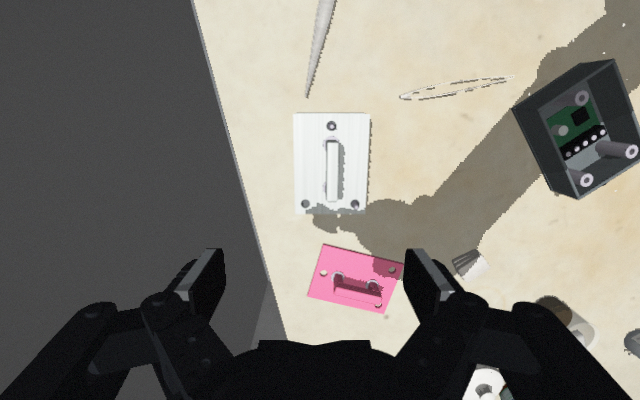

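Emit:
{"fn": "drive_tool", "kwargs": {
  "commands": [
    {"linear": [0.005, 0.0085, 0.04], "dr": [0, 0.1, 0], "jaw": 0},
    {"linear": [0.005, 0.0085, 0.04], "dr": [0, 0.1, 0], "jaw": 0.3},
    {"linear": [0, 0, 0.02], "dr": [0, 0, 0], "jaw": 0.3},
    {"linear": [0, 0, 0.0], "dr": [0, 0, 0], "jaw": 0.3}
  ]
}}

```text
clock: 2.95
tcp_pos: [0.4771, -0.285, 0.114]
orientation: [-0.341, -3.12, 0.014]
contact_force: [0.7, -0.5, 0.1]
grip_width: 0.0596
```

```bash
python3 -c "
from h import *
go([.482,-.272,.042],168.4)
c=cal('wrist');im=viewer.grab_frame('wrist');save('w2',im);np.save('pics/w2.npy',im)
th=np.radians(-11.6);M=np.array([[-43,0,33],[43,28,33],[43,-28,33],[-30,6,68],[30,6,68],[30,-6,68],[-30,-6,68]])/1e3
for m in M:
  p=np.array([.4818,-.2718])+np.array([[np.cos(th),-np.sin(th)],[np.sin(th),np.cos(th)]])@m[:2]
  print(m,proj(c,[*p,m[2]]))
"
```

```text
t 2.95 tcp [ 0.4771 -0.285   0.114 ] toolx yaw 167.52 z [-0.004  -0.0084 -1.    ] w 0.0596 F [ 0.66 -0.49  0.1 ] q [ 0.019  0.469  0.518  1.975 -0.312  0.776  2.068]
tool shift [-0.0021  0.0144  0.0719] rows 1.17322801701921
dr [-0.52 -0.12 -0.88]
[-0.043  0.     0.033] [333.78598258 152.10064003]
[0.043 0.028 0.033] [368.01981697 257.58616736]
[ 0.043 -0.028  0.033] [299.13704927 258.40060319]
[-0.03   0.006  0.068] [346.18503027 180.25001277]
[0.03  0.006 0.068] [344.95468923 264.92383738]
[ 0.03  -0.006  0.068] [327.58544284 265.12929657]
[-0.03  -0.006  0.068] [327.25927876 180.50708713]
```

View pics/w2.png

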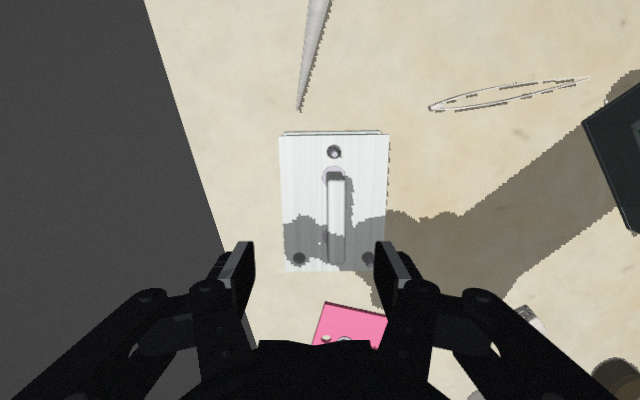

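Emit:
{"fn": "drive_tool", "kwargs": {
  "commands": [
    {"linear": [-0.002, 0.014, 0.015], "dr": [-0.5, -0.1, -0.9], "jaw": 0.3},
    {"linear": [0, 0, 0.01], "dr": [0, 0, 0], "jaw": 0.3},
    {"linear": [0, 0, 0.0], "dr": [0, 0, 0], "jaw": 0.3}
  ]
}}

```text
clock: 3.38
tcp_pos: [0.4848, -0.2713, 0.0901]
orientation: [0.313, 3.121, -0.001]
contact_force: [-0.0, -0.0, -0.5]
grip_width: 0.0598
```

```bash
python3 -c "
from h import *
go([.4818,-.2718,.042],168.4)
"
```

```text
t 3.375 tcp [ 0.4848 -0.2713  0.0901] toolx yaw 168.56 z [ 4.9e-03 -9.0e-04 -1.0e+00] w 0.0598 F [-0.02 -0.01 -0.53] q [ 0.024  0.5    0.483  1.991 -0.345  0.725  2.089]
tool shift [ 0.0031 -0.0011  0.0481] rows 0.7706785731939271
dr [0.01 0.28 0.16]
```

Emit:
{"fn": "drive_tool", "kwargs": {
  "commands": [
    {"linear": [0.003, -0.001, 0.016], "dr": [0, 0.3, 0.1], "jaw": 0.3},
    {"linear": [0, 0, 0.016], "dr": [0, 0, 0], "jaw": 0.3},
    {"linear": [0, 0, 0.011], "dr": [0, 0, 0], "jaw": 0.3},
    {"linear": [0, 0, 0.0], "dr": [0, 0, 0], "jaw": 0.3}
  ]
}}

```text
clock: 3.88
tcp_pos: [0.4813, -0.2721, 0.0439]
orientation: [-0.317, -3.125, 0.0]
contact_force: [0.1, -0.1, 0.1]
grip_width: 0.0597
```

```bash
python3 -c "
from h import *
go([.4818,-.2718,.042],168.4)
"
```

```text
t 3.875 tcp [ 0.4813 -0.2721  0.0439] toolx yaw 168.42 z [-9.e-04  0.e+00 -1.e+00] w 0.0597 F [ 0.14 -0.07  0.05] q [ 0.065  0.572  0.438  2.012 -0.393  0.641  2.129]
tool shift [-0.0004  0.0003  0.0019] rows 0.032189510487856024
dr [-0.01 -0.05  0.02]
```

Emit:
{"fn": "drive_tool", "kwargs": {
  "commands": [
    {"linear": [0, 0, 0.002], "dr": [0, 0, 0], "jaw": 0.6},
    {"linear": [0, 0, 0], "dr": [0, 0, 0], "jaw": 1},
    {"linear": [0, 0, 0], "dr": [0, 0, 0], "jaw": 1},
    {"linear": [0, 0, 0], "dr": [0, 0, 0], "jaw": 1},
    {"linear": [0, 0, 0], "dr": [0, 0, 0], "jaw": 1}
  ],
  "force": 60
}}

```text
clock: 4.5
tcp_pos: [0.4817, -0.2723, 0.0425]
orientation: [0.317, 3.125, -0.0]
contact_force: [-1.1, -0.6, -2.4]
grip_width: 0.0109
```

```bash
python3 -c "
from h import *
go([.4818,-.2718,.042],168.4)
"
```

```text
t 4.5 tcp [ 0.4817 -0.2723  0.0425] toolx yaw 168.41 z [ 2.e-04 -3.e-04 -1.e+00] w 0.0109 F [-1.14 -0.64 -2.37] q [ 0.066  0.574  0.436  2.012 -0.395  0.637  2.131]
tool shift [-0.      0.0005  0.0005] rows 0.01201996539972466
dr [-0.02  0.01  0.01]
```

Emit:
{"fn": "drive_tool", "kwargs": {
  "commands": [
    {"linear": [0, 0, -0.006], "dr": [0, 0, 0], "jaw": 1},
    {"linear": [0, 0, -0.01], "dr": [0, 0, 0], "jaw": 1},
    {"linear": [0, 0, -0.01], "dr": [0, 0, 0], "jaw": 1},
    {"linear": [0, 0, -0.01], "dr": [0, 0, 0], "jaw": 1}
  ]
}}

```text
clock: 5.0
tcp_pos: [0.4812, -0.2721, 0.0805]
orientation: [-0.317, -3.125, -0.0]
contact_force: [-0.1, -0.1, -2.1]
grip_width: 0.011
```

```bash
python3 -c "
from h import *
go([.4818,-.2718,.142],168.4)
for n in ['scene','wrist']:
  im=viewer.grab_frame(n); save(n+'L',im)
  if n=='scene': save('sL',crop(im,320,170,470,320,4))
"
```

```text
t 5.0 tcp [ 0.4812 -0.2721  0.0805] toolx yaw 168.41 z [-9.e-04  1.e-04 -1.e+00] w 0.011 F [-0.07 -0.08 -2.07] q [ 0.032  0.515  0.478  1.998 -0.354  0.711  2.097]
tool shift [-0.0005  0.0004 -0.0615] rows 0.983781337068644
dr [-0.   -0.05  0.01]
```

View pics/sL.png

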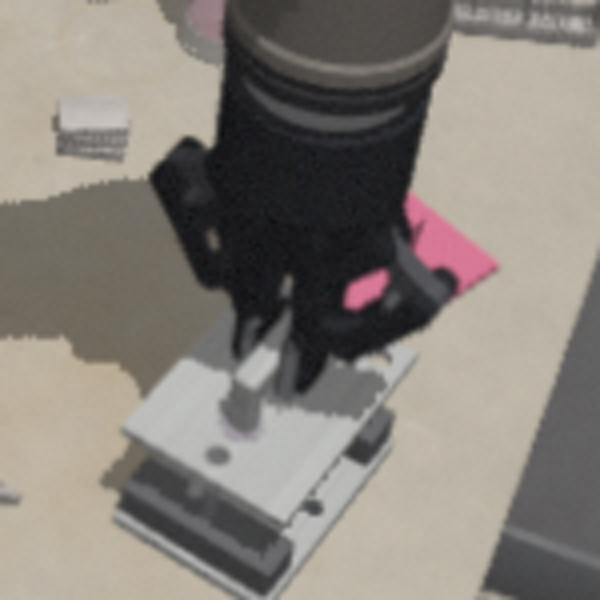

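View pics/wristL.png

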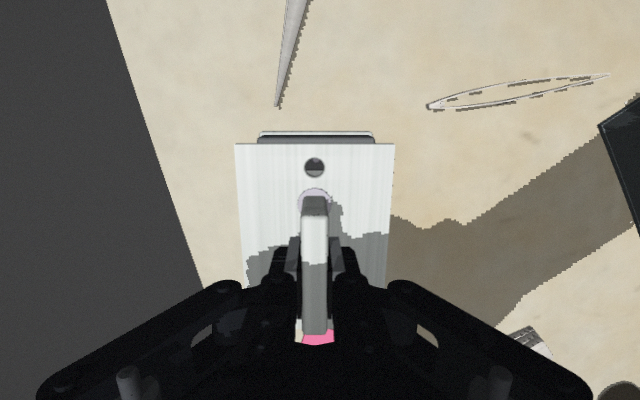

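Emit:
{"fn": "drive_tool", "kwargs": {
  "commands": [
    {"linear": [0, 0, -0.03], "dr": [0, 0, 0], "jaw": 1},
    {"linear": [0, 0, -0.04], "dr": [0, 0, 0], "jaw": 1},
    {"linear": [0, 0, -0.01], "dr": [0, 0, 0], "jaw": 1}
  ]
}}

```text
clock: 5.48
tcp_pos: [0.481, -0.2718, 0.1621]
orientation: [-0.317, -3.124, -0.0]
contact_force: [1.0, -0.2, -2.9]
grip_width: 0.0112
```

```bash
python3 -c "
from h import *
o,M=st()
d=np.array([.4995,.0105,.15])-o['tcp_pos']; d[2]=0
for i in range(8):
  R=M@Ro.from_rotvec([0,0,-np.radians(4.4*i)]).as_matrix()
  print(np.round(R.T@d/8,4))
"
```

```text
t 5.475 tcp [ 0.481  -0.2718  0.1621] toolx yaw 168.41 z [-1.4e-03  3.0e-04 -1.0e+00] w 0.0112 F [ 1.01 -0.24 -2.92] q [-0.033  0.396  0.551  1.946 -0.266  0.872  2.025]
[0.0048 0.035  0.    ]
[0.0021 0.0353 0.    ]
[-0.0006  0.0354  0.    ]
[-0.0033  0.0352  0.    ]
[-0.006   0.0349  0.    ]
[-0.0087  0.0343  0.    ]
[-0.0113  0.0335  0.    ]
[-0.0138  0.0326  0.    ]
```

Emit:
{"fn": "drive_tool", "kwargs": {
  "commands": [
    {"linear": [0.005, 0.035, 0], "dr": [0, 0, -4.4], "jaw": 1},
    {"linear": [0.002, 0.035, 0], "dr": [0, 0, -4.4], "jaw": 1},
    {"linear": [-0.001, 0.035, 0], "dr": [0, 0, -4.4], "jaw": 1},
    {"linear": [-0.003, 0.035, 0], "dr": [0, 0, -4.4], "jaw": 1},
    {"linear": [-0.006, 0.035, 0], "dr": [0, 0, -4.4], "jaw": 1},
    {"linear": [-0.009, 0.034, 0], "dr": [0, 0, -4.4], "jaw": 1},
    {"linear": [-0.011, 0.033, 0], "dr": [0, 0, -4.4], "jaw": 1},
    {"linear": [-0.01, 0.025, 0], "dr": [0, 0, -4.4], "jaw": 1}
  ]
}}

```text
clock: 6.48
tcp_pos: [0.493, 0.0075, 0.1562]
orientation: [0.666, -3.062, -0.001]
contact_force: [1.2, 0.1, -2.6]
grip_width: 0.0107
```

```bash
python3 -c "
from h import *
go([.4995,.0105,.105],203.6)
"
```

```text
t 6.475 tcp [0.493  0.0075 0.1562] toolx yaw -155.44 z [-8.3e-03 -9.0e-04 -1.0e+00] w 0.0107 F [ 1.18  0.12 -2.59] q [-0.425  0.285  0.336  2.069 -0.127  0.815  1.986]
tool shift [-0.0076 -0.0001  0.0511] rows 0.8269707631885655
dr [ 0.15 -0.45  0.96]
```

Emit:
{"fn": "drive_tool", "kwargs": {
  "commands": [
    {"linear": [-0.007, 0, 0.02], "dr": [0.1, -0.4, 0.9], "jaw": 1},
    {"linear": [0, 0, 0.015], "dr": [0, 0, 0], "jaw": 1},
    {"linear": [0, 0, 0], "dr": [0, 0, 0], "jaw": 1}
  ]
}}

```text
clock: 6.85
tcp_pos: [0.4983, 0.0131, 0.1188]
orientation: [0.654, -3.069, -0.002]
contact_force: [0.8, 0.1, -2.5]
grip_width: 0.0107
```

```bash
cat > look.py <<'E'
from h import *
import sys
t=sys.argv[1]
go([.4995,.0105,.0745],203.6)
for n in ['scene','wrist','top']:
  c=cal(n);im=viewer.grab_frame(n); save(n+t,im); np.save(f'pics/{n}{t}.npy',im); np.savez(f'pics/{n}{t}c.npz',**c)
  if n=='scene': save('s'+t,crop(im,195,150,315,270,5))
  if n=='top': save('t'+t,crop(im,230,180,340,280,6))
E
python3 look.py A
```

```text
t 6.85 tcp [0.4983 0.0131 0.1188] toolx yaw -155.93 z [-3.3e-03  7.0e-04 -1.0e+00] w 0.0107 F [ 0.83  0.09 -2.5 ] q [-0.414  0.35   0.318  2.089 -0.163  0.729  2.   ]
tool shift [-0.0001 -0.0029  0.0443] rows 0.7102224659023042
dr [ 0.12 -0.16  0.47]
```

View pics/sA.png

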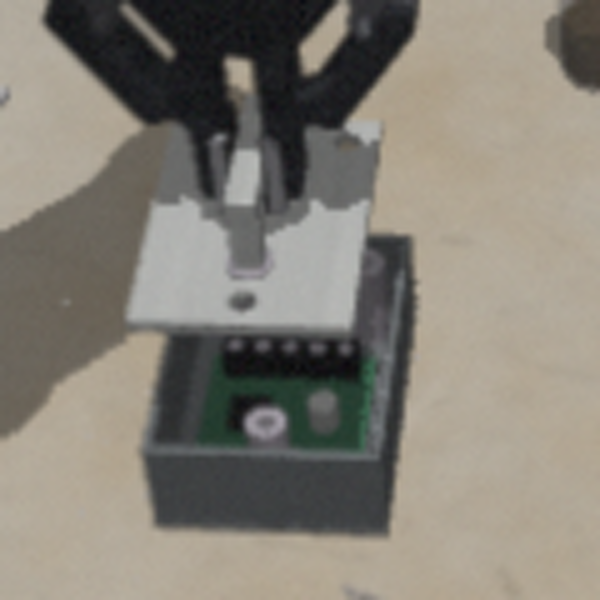

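View pics/wristA.png

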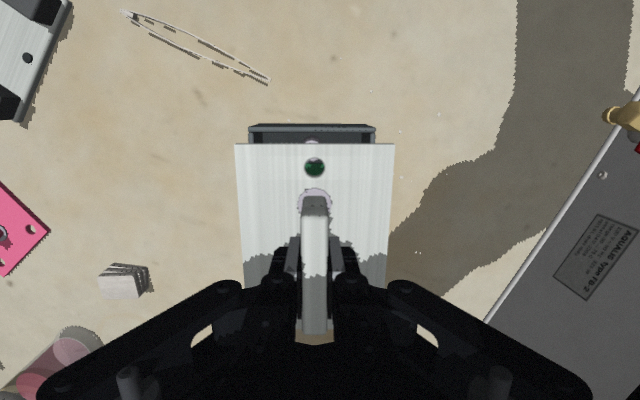

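View pics/tA.png

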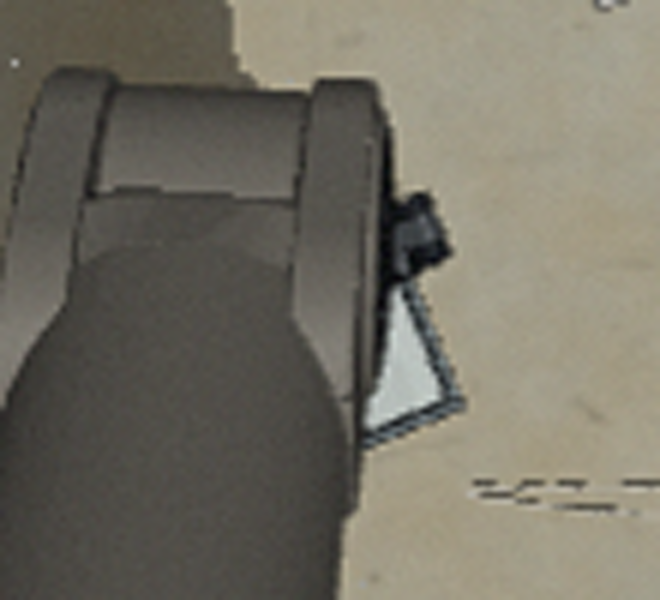

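```bash
python3 -c "
from h import *
im=np.load('pics/w1.npy'); save('w1box',crop(im,505,50,640,205,4)[:, :])
im=np.load('pics/wristA.npy'); save('wAc',crop(im,225,115,405,215,4))
im=np.load('pics/sceneA.npy'); save('sAc',crop(im,215,170,285,250,7))
"
```

```text
(no output)
```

View pics/w1box.png

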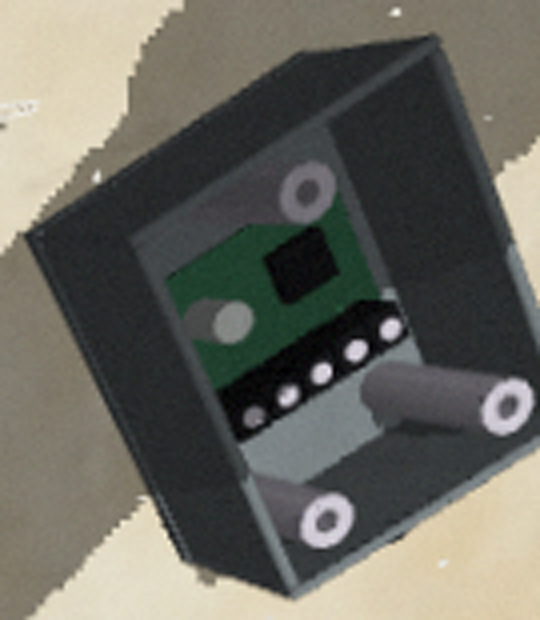

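View pics/wAc.png

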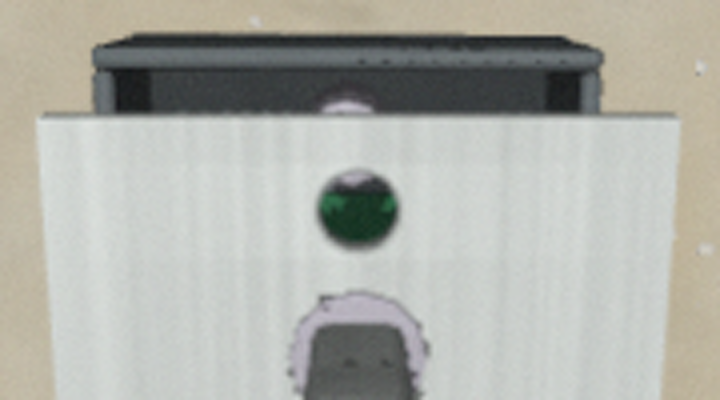

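View pics/sAc.png

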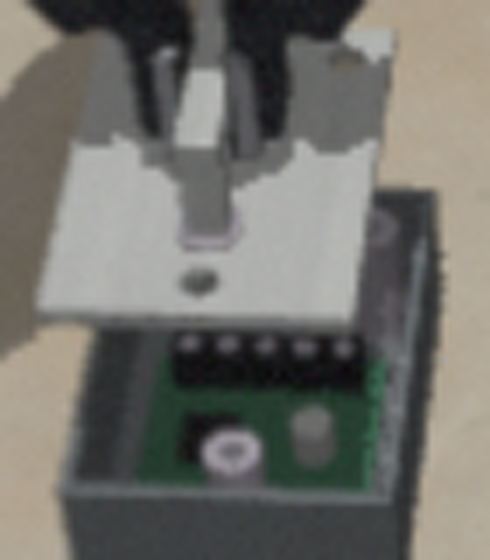

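```bash
cat > m.py <<'E'
from h import *
def ld(t): return dict(np.load(f'pics/{t}c.npz'))
def w(c,p,u0,v0,s,z): return pix2world(c,((p[0]+.5)/s-.5+u0,(p[1]+.5)/s-.5+v0),z)
E
python3 - <<'E'
from m import *
c=ld('w1'); P=[w(c,p,505,50,4,.045) for p in [(307,191),(508,406),(326,521)]]
o,th,e=fit(P,0); print('box w1',o,th,np.round(e,1).tolist())
c=ld('wristA'); zt=.1188-.0145+.005
tcp=np.array([.4983,.0131]); yw=np.radians(-155.93+180); R=np.array([[np.cos(yw),-np.sin(yw)],[np.sin(yw),np.cos(yw)]])
for p in [(358,209),(38,119),(679,119)]:
    X=w(c,p,225,115,4,zt)[:2]; print('cover frame of tool mm',np.round(R.T@(X-tcp)*1e3,1))
yb=np.radians(23.6);B=np.array([[np.cos(yb),-np.sin(yb)],[np.sin(yb),np.cos(yb)]])
a=[w(c,p,225,115,4,.045)[:2] for p in [(95,48),(603,50)]]
d=a[1]-a[0]; print('box end len',np.linalg.norm(d)*1e3,'yaw',np.degrees(np.arctan2(-d[0],d[1])))
m=(a[0]+a[1])/2; print('box centre',m+B@np.array([.06,0]))
c=cal('scene'); X=w(c,(199,282),215,170,7,zt)[:2]; print('scene hole0 in tool',np.round(R.T@(X-tcp)*1e3,1))
E
```

```text
box w1 [0.49936196 0.01100513] 23.602583329294596 [[-0.2, -0.1], [0.0, 0.2], [0.1, -0.1]]
cover frame of tool mm [-43.5  -0.2]
cover frame of tool mm [-55.  -40.1]
cover frame of tool mm [-54.8  39.9]
box end len 88.55824438742744 yaw 23.743587160567586
box centre [0.49955101 0.01143714]
scene hole0 in tool [-44.7   0.3]
```

Emit:
{"fn": "drive_tool", "kwargs": {
  "commands": [
    {"linear": [0, -0.0024, 0.01], "dr": [0.1, -0.15, 0.45], "jaw": 1},
    {"linear": [0, 0, 0.012], "dr": [0, 0, 0], "jaw": 1},
    {"linear": [0, 0, 0.01], "dr": [0, 0, 0], "jaw": 1},
    {"linear": [0, 0, 0], "dr": [0, 0, 0], "jaw": 1}
  ]
}}

```text
clock: 7.5
tcp_pos: [0.5012, 0.0099, 0.0869]
orientation: [-0.638, 3.071, 0.0]
contact_force: [-0.9, -0.4, -2.2]
grip_width: 0.0108
```

```bash
python3 -c "
from h import *
go([.4995,.0110,.0745],203.6)
"
```

```text
t 7.5 tcp [0.5012 0.0099 0.0869] toolx yaw -156.54 z [ 0.0047  0.001  -1.    ] w 0.0108 F [-0.88 -0.41 -2.21] q [-0.39   0.405  0.301  2.108 -0.195  0.65   2.023]
tool shift [0.0012 0.0017 0.0124] rows 0.2007182652890964
dr [-0.05  0.27 -0.14]
```

Emit:
{"fn": "drive_tool", "kwargs": {
  "commands": [
    {"linear": [0.001, 0.0015, 0.006], "dr": [0, 0.25, -0.1], "jaw": 1},
    {"linear": [0, 0, 0.004], "dr": [0, 0, 0], "jaw": 1},
    {"linear": [0, 0, 0], "dr": [0, 0, 0], "jaw": 1},
    {"linear": [0, 0, 0], "dr": [0, 0, 0], "jaw": 1}
  ]
}}

```text
clock: 8.0
tcp_pos: [0.5001, 0.0111, 0.0764]
orientation: [-0.642, 3.075, -0.001]
contact_force: [0.0, 0.3, -2.2]
grip_width: 0.0107
```

```bash
python3 -c "
from h import *
go([.4995,.0110,.0745],203.6)
"
```

```text
t 8.0 tcp [0.5001 0.0111 0.0764] toolx yaw -156.41 z [ 9.e-04 -7.e-04 -1.e+00] w 0.0107 F [ 0.03  0.29 -2.2 ] q [-0.387  0.423  0.294  2.113 -0.202  0.63   2.028]
tool shift [0.0006 0.0001 0.0019] rows 0.03170023230143961
dr [-0.06  0.03 -0.01]
```

Emit:
{"fn": "drive_tool", "kwargs": {
  "commands": [
    {"linear": [0.0005, 0, 0.0018], "dr": [0, 0, 0], "jaw": 1},
    {"linear": [0, 0, 0], "dr": [0, 0, 0], "jaw": 1},
    {"linear": [0, 0, 0], "dr": [0, 0, 0], "jaw": 1}
  ]
}}

```text
clock: 8.38
tcp_pos: [0.4999, 0.011, 0.0749]
orientation: [-0.642, 3.074, -0.001]
contact_force: [-0.2, 0.2, -1.8]
grip_width: 0.0111
```

```bash
python3 look.py B; python3 -c "
from h import *
im=np.load('pics/wristB.npy'); save('wBc',crop(im,225,115,405,215,4))
im=np.load('pics/sceneB.npy'); save('sBc',crop(im,215,180,295,260,7))
"
```

```text
t 8.375 tcp [0.4999 0.011  0.0749] toolx yaw -156.41 z [ 1.8e-03 -5.0e-04 -1.0e+00] w 0.0111 F [-0.21  0.16 -1.8 ] q [-0.386  0.425  0.293  2.115 -0.203  0.626  2.03 ]
tool shift [ 0.0005 -0.0003  0.0004] rows 0.011383017956263012
dr [-0.07  0.08 -0.01]
```

View pics/wBc.png

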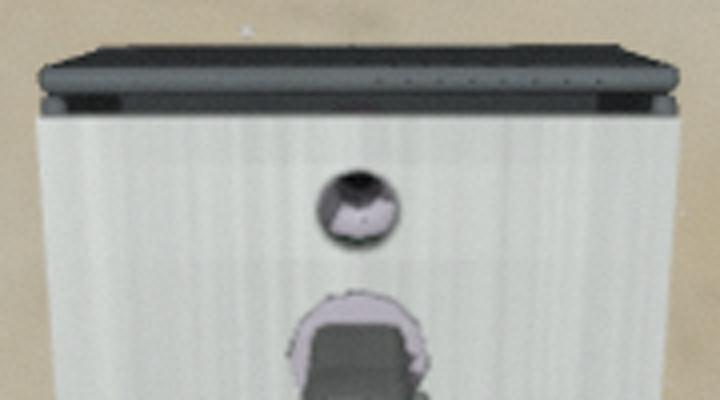

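View pics/sBc.png

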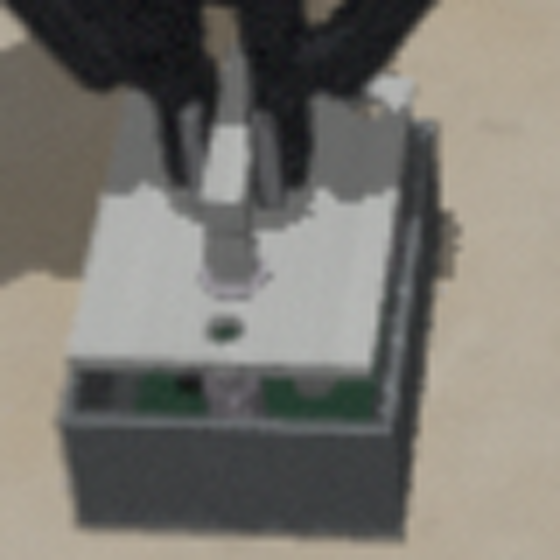

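View pics/sceneB.png

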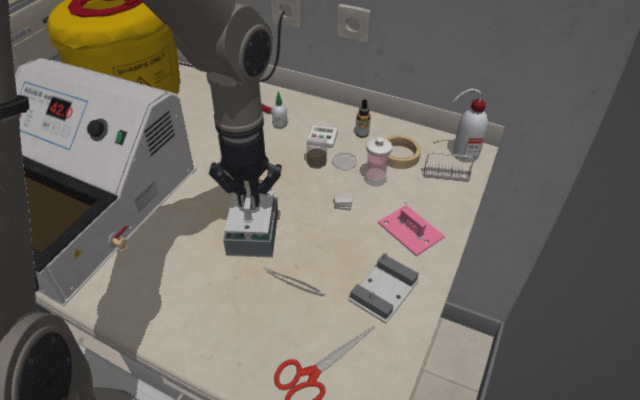

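```bash
python3 - <<'E'
from m import *
c=ld('wristB'); yw=np.radians(-156.41+180); R=np.array([[np.cos(yw),-np.sin(yw)],[np.sin(yw),np.cos(yw)]]); tcp=np.array([.4999,.011])
rel=lambda p,z:np.round(R.T@(w(c,p,225,115,4,z)[:2]-tcp)*1e3,1)
zt=.0749-.0145+.005
print('hole0',rel((358,209),zt),'corners',rel((38,117),zt),rel((679,117),zt))
print('thread0',rel((358,184),.045),'rim outer',rel((41,70),.045),rel((679,70),.045))
# predicted pixel of rim and thread for aligned box
for m,z in [((-43,0),.045),((-43,3),.045),((-40,0),.045),((-46,0),.045),((-60,-45),.045),((-60,45),.045),((-56,0),.045)]:
    u=proj(c,[*(tcp+R@(np.array(m)/1e3)),z]); print(m,np.round((u-[225,115]+.5)*4-.5,0))
c=cal('scene'); X=w(c,(225,327),215,180,7,zt)[:2]; print('scene hole0',np.round(R.T@(X-tcp)*1e3,1))
E
```

```text
hole0 [-44.1   0.1] corners [-55.8 -39.6] [-55.7  39.9]
thread0 [-43.8   0.1] rim outer [-59.9 -44.1] [-59.8  44.8]
(-43, 0) [358. 189.]
(-43, 3) [379. 189.]
(-40, 0) [358. 210.]
(-46, 0) [357. 168.]
(-60, -45) [34. 69.]
(-60, 45) [681.  68.]
(-56, 0) [357.  97.]
scene hole0 [-44.2   0.1]
```

```bash
python3 -c "
from h import *
im=np.load('pics/wristB.npy'); save('wBd',crop(im,295,125,335,185,10))"
```

```text
(no output)
```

View pics/wBd.png

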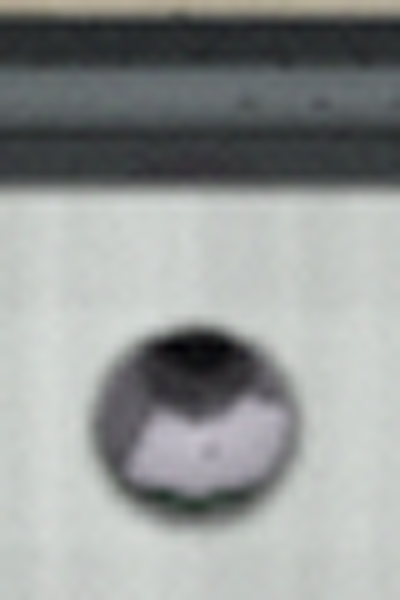

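```bash
python3 -c "
from h import *
o,M=st(); print(np.abs(o['qvel']).max()); print(job.hand_in())"
```

```text
t 8.525 tcp [0.4999 0.011  0.0748] toolx yaw -156.41 z [ 1.7e-03 -6.0e-04 -1.0e+00] w 0.0109 F [ 0.21  0.07 -2.06] q [-0.386  0.425  0.293  2.115 -0.203  0.626  2.03 ]
0.0023259110196875397
the job is handed in; nothing more can be done
None
```

I took the bare aluminium cover (not the pink look-alike) by its bar handle at 60 N. I lifted it straight off the pins, carried it over the bench and handed it in still held above the open box, at about 8.5 s on the clock.

**Height and level:** the underside is about 15.3 mm above the rim. That comes from the tool height and the grasp offset, not from a direct measurement of the gap. The tool is tilted about 0.1°, and I did not measure the plate's level separately.

**Alignment:** the gripper's yaw is within about 0.1° of the box's. In the last wrist picture the first thread shows through hole 0, within about 0.3 to 0.6 mm along the cover's length and about 0.1 mm across it. Holes 1 and 2 were under the gripper, so their alignment is inferred from the box and cover positions I measured.

**Disagreements:** two readings were slightly off.
- **Box position:** it differed by up to about 1.5 mm between the cameras. I used the wrist camera's value, which was close to the top camera's.
- **Hole 0:** the last pictures put it about 1 mm farther out along the cover than its nominal place. The thread was off the same way in the wrist picture, so I left the cover where it was.

**Contact:** the force reading stayed near the cover's own weight, about 2 to 3 N, with no sign of touching the box. In the last scene picture the bystanders are where they started.

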